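Take the weaving batten out of the finds case

ROBOT

A 6-joint arm with a two-finger parallel gripper is mounted at the origin on the work surface. World frame = base frame: x ahead of the robot, y to its left, z up, the work surface at z = 0. Lengths are in m, angles in rad, forces in N, time in s.
With the tool pointing down it reaches from about 0.25 to 0.775 m from the base axis. Payload 8.9 kg.
Tool frame: the origin (TCP) lies midway between the tips of the shut fingers; the grasp point (between the pads) lies 19 mm behind it; y points along the fingers, z is the direction in which the jaws open and shut, and the axes are right-handed (so a half turn about y gives the same grasp; the last joint's range is limited). The gripper opens to 85 mm and grips with 20 to 120 N. Pads are 22 mm wide; open, the fingers measure 114 mm over their backs; the gripper's body (76 mm by 85 mm) begins 54 mm behind the grasp point. The pads swing forward as they close: fully open they stand 13 mm farther back than shut.
Start: joints at [-1.252, 0.291, -0.153, 1.127, 0, 1.431], TCP at [0.232, -0.471, 0.231] pointing down, gripper open.
Joint ranges: [-2.52, 2.52], [-0.91, 1.74], [-1.3, 1.37], [-1.96, 2.02], [-1.52, 1.47], [-3.14, 3.14]. Speed limits (rad/s): [2.22, 2.22, 2.79, 3.14, 3.14, 3.14].

INTERFACE

Orientations are given as a unit quaternion [x, y, z, w].
In Python, from station import read_state, vision, finish_job gives the robot as it stands. The module is installed in compiled form; this text tells all that it offers.
- The arm moves only by the tool jog_arm, never from a script. Its arguments are lists of equal length, an entry for each row: "grip": the closure, from 0 (fully open) to 1 (shut); "travel": the shift along the tool's x, y, z in cm, a list of three; "roll": the turn about the tool's y in degrees. A call has 1 to 20 rows; each row shifts and turns the commanded pose from where the row before left it, along the tool's axes as they then stand; what a row does not reach is not made up. A row lasts 1/10 s, in which the tool goes at most 50 mm and 8.59 degrees, less where a joint would pass 70% of its speed; a pose out of reach is approached as far as the arm can. A call is refused whole if a number of a shift passes 5 or a number of a turn 8.59, either way. A call with a gripper value outside its range is refused whole. The fingers move at their own pace and stop on an object; "newtons" is the grip in N (left out, the last holds). Time passes only in rows, so rows that do not move let the fingers close. It gives the time, the measured TCP pose, the force and the opening at its end, in the units of the state.
- read_state(): the state, without advancing time (a new reading comes with each control period).
- vision.get_image(name): name is "scene" or "top"; returns a dict with "color" (400x640x3 uint8, red, green, blue), "mtx" (3x3 intrinsics, pixels), "R" (3x3) and "t" (3): a world point X has camera coordinates R X + t. Camera axes: x right, y down, z forward; pixel columns grow to the right and rows downward; lengths in m; the calibration is good to about 2 mm. A picture is of the moment at which its call begins. There is no depth.
- finish_job(): hands the job in, once; it reports no verdict.
The state is a dict: "time": time; "qpos": joint angles; "dq": joint speeds; "joint_efforts": joint torques, N m; "tcp_pos": TCP position; "orientation": TCP orientation; "force": force on the tool from outside, world axes, zero at the start; "moment": the same for the moment, N m; "finger_gap": finger opening in m.
Only numpy, scipy, OpenCV 4.12 (cv2) and the standard library are available. Lean on these libraries where they do the work, as an engineer would, in place of code of your own. Each camera call takes 0.05 s, during which the arm holds its last target. There are 200 camera calls.

TASK

Slide the clear cover of the finds case fully open to its stop, then take the long wooden batten, tilt its tip up and draw it out slantwise from under the fixed hood through the mouth of the case. Finish while holding it in the gripper, still and level, about 10 cm or more above the top of the case; the cover stays open and the other things on the table are left where they are.

Things in the scene. Friction and masses are not known exactly. Their poses are not given: they have to be found in the camera images.
- case: Heavy fixed clear-walled finds case, 150 (its x) x 420 (its y) x 80 mm high, white floor 6 mm thick; origin: centre of its underside, z up. Inner width 130 mm; side walls 10 mm thick, 72 mm high, with aluminium guide rails on them to z = 80 mm, outside the inner width. End wall at -y: inner face y = -205 mm, 5 mm thick, top z = 72 mm. Partition at y = +55 mm.
- mouth (a point): Centre of the case's mouth (case x = 0, y = -105, z = 72 mm), which is 200 mm long (case y = -205 to -5 mm) and 130 mm wide once the cover is open. Below it is the well; in it two fixed grey foam blocks, 20 mm wide along y, centred at case y = -40 and -160 mm, reach up to z = 26 mm.
- hood_edge (a point): Middle of the upper edge of the fixed clear hood (case x = 0, y = -5, z = 72 mm). The hood, underside at z = 68 mm, roofs the case from here to its +y end, so the last 60 mm of the well (to y = +55 mm) stay under it.
- cover (a joint): Clear flat cover, 136 x 205 mm, 4 mm thick, top at z = 77 mm, that slides in the guide rails along the case's +y: 0 m = shut over the mouth, 0.205 m = fully open at its stop, lying over the hood. About 1.5 N of friction; it stays where it is left.
- cover_grip (a point): Point to grip on the cover's black upright handle, which is 60 mm long along the case's x, 14 mm thick along its y, and stands from z = 77 to 111 mm; this point is on its middle at z = 100 mm and moves with the cover.
- batten: Dark wooden weaving batten (a find), a loose straight flat bar 240 mm long (its y), 26 mm wide (its x), 12 mm thick (z), 80 to 170 g, its last 40 mm at -y stepped down to a 12 mm wide blunt tip. Origin: centre of underside. Lies flat on the two foam blocks in the well, tip towards the case's -y end, its butt 40 to 60 mm under the hood. Too long to lift out flat.
- batten_tip (a point): middle of the batten's tip end face (y = -120 mm, mid thickness)
- batten_butt (a point): middle of the batten's butt end face (y = +120 mm, mid thickness), the end under the hood
- bottle: small clear glass bottle with a cork, 56 mm across, 130 mm tall; bystander; origin at the centre of its underside
- brush: finds brush, 170 mm long, lying flat; bystander; origin at the centre of its underside
- sherd_a: flat potsherd about 75 mm, 9 mm thick; bystander; origin at the centre of its underside
- sherd_b: smaller flat potsherd about 55 mm, 9 mm thick; bystander; origin at the centre of its underside
- magnifier: black hand magnifier, 100 mm ring and 100 mm handle, lying flat, 12 mm high; bystander; origin at the centre of its underside (magnifier: of the ring)
- sample_tray: white open tray 100 x 70 x 25 mm; bystander; origin at the centre of its underside
- clay_cup: small clay cup, 64 mm across, 50 mm tall; bystander; origin at the centre of its underside

How it is judged:
By the outcome, as a careful person would: the job done as asked, in the order asked, and still so for the second after the job is handed in, while the arm keeps its last pose, push and grip.
It also fails if it takes over 48 s, if anything falls off the work surface, if the arm or the gripper's body presses on something with over 40 N, if the wrist force passes 120 N, or if a joint passes its speed limit or range.

## Working session

There is one attempt and no reset: what is moved stays moved. The work goes in short steps, Python scripts to look and compute and a tool call to move; the robot and the scene stay as the last step left them, time stands still between calls to the robot, and variables do not carry over. Pictures are saved under pics/ and viewed, about 8 in all and at most 12, crops included, and the job is handed in when it is done.

Besides the shell and the picture viewer there is one more tool, called after "Emit:" in YAML: its name, and indented under it one key for each argument. jog_arm: Moves the arm, as the interface text tells. Its arguments: {"type":"object","properties":{"grip":{"type":"array"},"travel":{"type":"array"},"roll":{"type":"array"},"newtons":{"type":"number"}},"required":["grip","travel","roll"]}

```bash
mkdir -p pics; python3 - <<'E'
from station import read_state, vision
import cv2,json
print(read_state())
for n in("scene","top"):
    i=vision.get_image(n); cv2.imwrite(f"pics/{n}0.png",i["color"][:,:,::-1]); print(n,i["mtx"],i["R"],i["t"])
E
```

```text
{'time': 0.0, 'qpos': array([-1.25228538e+00,  2.91255646e-01, -1.54107568e-01,  1.12673746e+00,
        1.06158104e-05,  1.43151039e+00]), 'dq': array([-5.25655135e-04,  1.10157729e-03,  6.75386170e-05, -1.51763785e-03,
       -2.10680280e-03, -1.96138190e-03]), 'joint_efforts': array([ 4.03124332e-04, -5.37143862e+01,  3.31370759e+01,  1.58998155e-02,
       -2.65878116e-04,  1.21274869e-05]), 'tcp_pos': array([ 0.23190885, -0.47050851,  0.23075212]), 'orientation': array([-0.16048344,  0.68912277, -0.68820348,  0.16040838]), 'force': array([0.05437255, 0.10404189, 0.50819614]), 'moment': array([-0.010108  ,  0.02582294,  0.03180844]), 'finger_gap': 0.08498387161027095}
scene [[409.38566243   0.         318.11467034]
 [  0.         409.38566243 205.83475074]
 [  0.           0.           1.        ]] [[ 0.33465068  0.94233699 -0.00315012]
 [ 0.52194495 -0.18813869 -0.83197194]
 [-0.78459059  0.27677578 -0.55480877]] [-0.26154304 -0.19814124  1.33669322]
top [[432.45774492   0.         319.29178594]
 [  0.         432.45774492 188.92958972]
 [  0.           0.           1.        ]] [[-0.00796089 -0.99989201 -0.0123531 ]
 [-0.99820909  0.00867873 -0.05918861]
 [ 0.05928942  0.01185979 -0.99817038]] [0.09604442 0.52827381 1.12363351]
```

View pics/top0.png

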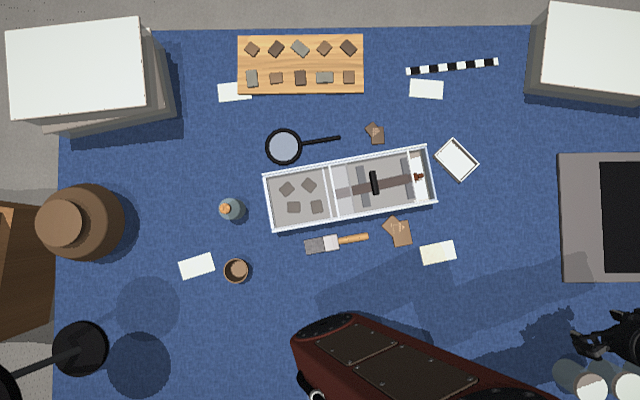

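View pics/scene0.png

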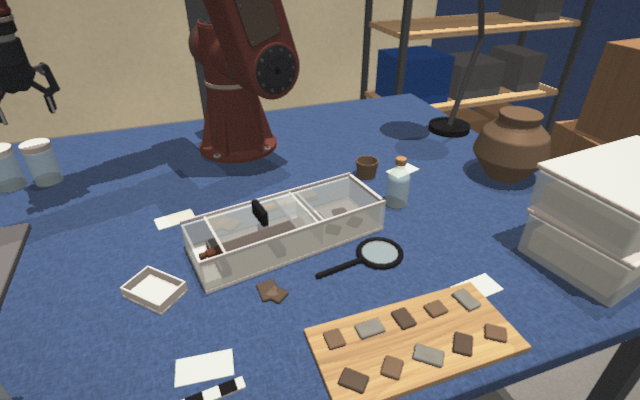

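Top view: case from (263,175)/(272,232) to (427,145)/(437,203); black handle at (374,183); batten runs left-right beneath it. Zooming for accurate corners.

```bash
python3 - <<'E'
import cv2
i=cv2.imread("pics/top0.png")[135:242,255:445]
cv2.imwrite("pics/crop0.png",cv2.resize(i,None,fx=4.2,fy=4.2,interpolation=cv2.INTER_CUBIC))
E
```

```text
(no output)
```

View pics/crop0.png

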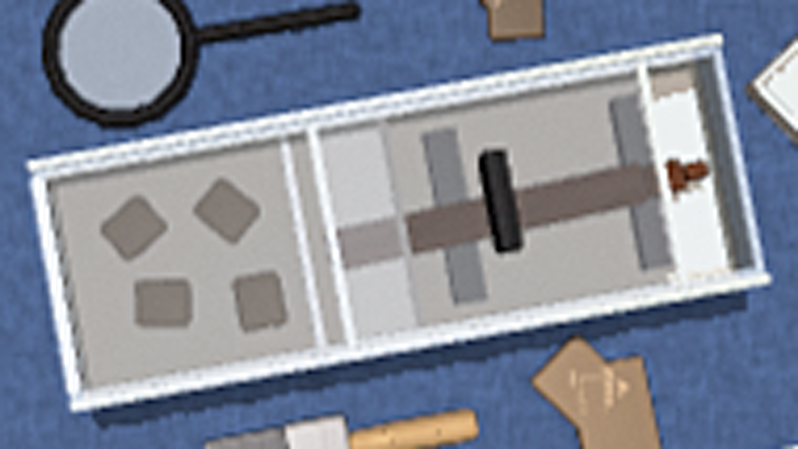

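```bash
cat > h.py <<'E'
import numpy as np
from scipy.optimize import least_squares
K=dict(top=np.array([[432.45774492,0,319.29178594],[0,432.45774492,188.92958972],[0,0,1]]),scene=np.array([[409.38566243,0,318.11467034],[0,409.38566243,205.83475074],[0,0,1]]))
R=dict(top=np.array([[-0.00796089,-0.99989201,-0.0123531],[-0.99820909,0.00867873,-0.05918861],[0.05928942,0.01185979,-0.99817038]]),
scene=np.array([[0.33465068,0.94233699,-0.00315012],[0.52194495,-0.18813869,-0.83197194],[-0.78459059,0.27677578,-0.55480877]]))
T=dict(top=np.array([0.09604442,0.52827381,1.12363351]),scene=np.array([-0.26154304,-0.19814124,1.33669322]))
def proj(c,X):
    p=(K[c]@(R[c]@np.atleast_2d(X).T+T[c][:,None])).T; return p[:,:2]/p[:,2:]
def back(c,uv,z):
    d=R[c].T@np.linalg.solve(K[c],[uv[0],uv[1],1]); o=-R[c].T@T[c]; return o+d*(z-o[2])/d[2]
def rot(a): return np.array([[np.cos(a),-np.sin(a),0],[np.sin(a),np.cos(a),0],[0,0,1]])
E
python3 - <<'E'
from h import *
cr=lambda p:(np.array(p)+.5)/4.2-.5+[255,135]
P=[cr(p) for p in [(30,163),(722,37),(770,282),(73,410)]]
L=np.array([[.075,.21,.08],[.075,-.21,.08],[-.075,-.21,.08],[-.075,.21,.08]])
for p in P: print(back('top',p,.08).round(4))
f=lambda q:(proj('top',L@rot(q[2]).T+[q[0],q[1],0])-P).ravel()
s=least_squares(f,[.5,0,.15]);q=s.x;print(q,s.fun.round(2))
print(proj('scene',L@rot(q[2]).T+[q[0],q[1],0]).round(1))
c=lambda p,z:((back('top',cr(p),z)-[q[0],q[1],0])@rot(q[2]))
for n,p,z in [("butt",(340,248),.038),("hoodedge",(400,215),.072),("bat1",(412,232),.038),("bat2",(640,185),.038),("red0",(668,177),.035),("tip",(710,172),.032),("handle top",(500,201),.111),("line R",(657,170),.077),("lineM",(330,235),.077),("lineL",(305,245),.072),("foamR",(640,185),.026),("foamL",(455,215),.026)]:
    print(n,c(p,z).round(4), back('top',cr(p),z).round(4))
E
```

```text
[0.5653 0.2343 0.08  ]
[ 0.6367 -0.1777  0.08  ]
[ 0.4909 -0.2026  0.08  ]
[0.4188 0.2089 0.08  ]
[0.5279607  0.01572087 0.17229208] [-0.48 -0.21  0.24 -0.46  0.59  0.33 -0.35  0.31]
[[385.1 199.7]
 [198.8 261.9]
 [178.6 220. ]
 [348.5 171.4]]
butt [-0.0068  0.0354  0.038 ] [0.5151 0.0494 0.038 ]
hoodedge [ 0.0046 -0.0022  0.072 ] [0.5329 0.0143 0.072 ]
bat1 [-0.0051 -0.0099  0.038 ] [0.5246 0.0051 0.038 ]
bat2 [-0.0019 -0.153   0.038 ] [ 0.5523 -0.1353  0.038 ]
red0 [ 0.     -0.1715  0.035 ] [ 0.5574 -0.1532  0.035 ]
tip [-0.0015 -0.1982  0.032 ] [ 0.5605 -0.1798  0.032 ]
handle top [ 1.00e-04 -5.75e-02  1.11e-01] [ 0.5379 -0.0409  0.111 ]
line R [ 0.0032 -0.1567  0.077 ] [ 0.558  -0.1381  0.077 ]
lineM [0.0001 0.0412 0.077 ] [0.521  0.0563 0.077 ]
lineL [-0.0028  0.0568  0.072 ] [0.5155 0.0712 0.072 ]
foamR [-0.0013 -0.1554  0.026 ] [ 0.5533 -0.1376  0.026 ]
foamL [ 0.001 -0.039  0.026] [ 0.5356 -0.0225  0.026 ]
```

```bash
cat >> h.py <<'E'
from scipy.spatial.transform import Rotation as Ro
Q=np.array([.52796,.01572,.17229])
def w(p): return rot(Q[2])@np.array(p)+[Q[0],Q[1],0]
def case(X): return (np.asarray(X)-[Q[0],Q[1],0])@rot(Q[2])
def rep(target=None):
    from station import read_state
    s=read_state(); M=Ro.from_quat(s["orientation"]).as_matrix()
    print("t",round(s["time"],2),"q",s["qpos"].round(3),"F",s["force"].round(1),"gap",round(s["finger_gap"],4))
    print("tcp",s["tcp_pos"].round(4),"case",case(s["tcp_pos"]).round(4)); print("axes in case frame (cols x,y,z)\n",(rot(Q[2]).T@M).round(3))
    print("yaw of tool z in case deg",np.degrees(np.arctan2(*(rot(Q[2]).T@M)[[1,0],2])))
    if target is not None: print("shift tool cm",(M.T@(w(target)-s["tcp_pos"])*100).round(2))
E
python3 -c "
from h import *
rep([0,-.0575,.2])"
```

```text
t 0.1 q [-1.252  0.291 -0.154  1.127  0.     1.431] F [ 0.1  0.5 -1.2] gap 0.0855
tcp [ 0.2319 -0.4706  0.2308] case [-0.375  -0.4283  0.2308]
axes in case frame (cols x,y,z)
 [[-0.96  -0.     0.282]
 [-0.282  0.001 -0.96 ]
 [-0.    -1.    -0.001]]
yaw of tool z in case deg -73.64245179577625
shift tool cm [-46.43   3.12 -25.02]
```

Emit:
jog_arm:
  grip: [0,0,0,0,0,0,0,0,0,0,0,0,0,0,0,0,0,0,0,0]
  travel:
    - [0,0,0]
    - [0,0,0]
    - [0,0,0]
    - [0,0,0]
    - [0,0,0]
    - [0,0,0]
    - [0,0,0]
    - [0,0,0]
    - [0,0,0]
    - [0,0,0]
    - [0,0,0]
    - [0,0,0]
    - [0,0,0]
    - [0,0,0]
    - [0,0,0]
    - [0,0,0]
    - [0,0,0]
    - [0,0,0]
    - [0,0,0]
    - [0,0,0]
  roll: [-8.18,-8.18,-8.18,-8.18,-8.18,-8.18,-8.18,-8.18,-8.18,-8.18,-8.18,-8.18,-8.18,-8.18,-8.18,-8.18,-8.18,-8.18,-8.18,-8.18]

```text
time: 2.1
tcp_pos: [0.2319, -0.4707, 0.2309]
orientation: [-0.704, -0.063, 0.063, 0.705]
force: [-0.4, -0.4, 0.3]
finger_gap: 0.0853
```

```bash
python3 -c "
from h import *
rep([0,-.0575,.2])"
```

```text
t 2.1 q [-1.252  0.291 -0.154  1.127 -0.    -1.43 ] F [-0.4 -0.4  0.3] gap 0.0853
tcp [ 0.2319 -0.4707  0.2309] case [-0.375  -0.4284  0.2309]
axes in case frame (cols x,y,z)
 [[ 1.    -0.    -0.005]
 [ 0.005  0.001  1.   ]
 [-0.    -1.     0.001]]
yaw of tool z in case deg 90.29376466085444
shift tool cm [37.69  3.12 36.9 ]
```

Emit:
jog_arm:
  grip: [0,0,0,0,0,0,0,0,0,0,0,0,0,0,0,0,0,0,0,0]
  travel:
    - [1,0,1]
    - [2,0.2,2]
    - [2,0.2,2]
    - [2,0.2,2]
    - [2.2,0.2,2.2]
    - [2.2,0.2,2.2]
    - [2.2,0.2,2.2]
    - [2.2,0.2,2.2]
    - [2.2,0.2,2.2]
    - [2.2,0.2,2.2]
    - [2.2,0.2,2.2]
    - [2.2,0.2,2.2]
    - [2.2,0.2,2.1]
    - [2.2,0.2,2.1]
    - [2.2,0.2,2]
    - [2.2,0.2,2]
    - [2.2,0.1,2]
    - [1.2,0,1.2]
    - [1,0,1]
    - [0,0,0]
  roll: [0.3,0,0,0,0,0,0,0,0,0,0,0,0,0,0,0,0,0,0,0]

```text
time: 4.1
tcp_pos: [0.5438, -0.0423, 0.2002]
orientation: [-0.705, -0.059, 0.059, 0.705]
force: [-0.8, -0.6, 0.1]
finger_gap: 0.0851
```

```bash
python3 -c "
from h import *
rep([0,-.0575,.083])"
```

```text
t 4.1 q [-0.212  0.348 -0.155  1.068  0.    -0.378] F [-0.8 -0.6  0.1] gap 0.0851
tcp [ 0.5438 -0.0423  0.2002] case [ 0.0057 -0.0599  0.2002]
axes in case frame (cols x,y,z)
 [[ 1.    -0.     0.006]
 [-0.006  0.     1.   ]
 [-0.    -1.     0.   ]]
yaw of tool z in case deg 89.65954521512042
shift tool cm [-0.57 11.72  0.23]
```

Emit:
jog_arm:
  newtons: 40
  grip: [0,0,0,0,0,0,0,1,1,1,1,1,1,1]
  travel:
    - [-0.6,1,0.2]
    - [0,2.5,0]
    - [0,3,0]
    - [0,3,0]
    - [0,1.5,0]
    - [0,0.7,0]
    - [0,0,0]
    - [0,0,0]
    - [0,0,0]
    - [0,0,0]
    - [0,0,0]
    - [0,0,0]
    - [0,0,0]
    - [0,0,0]
  roll: [0,0,0,0,0,0,0,0,0,0,0,0,0,0]

```text
time: 5.5
tcp_pos: [0.5375, -0.0425, 0.0837]
orientation: [0.705, 0.059, -0.059, -0.705]
force: [-1.7, -0.9, 5.4]
finger_gap: 0.0135
```

```bash
python3 -c "
from h import *
rep([0,.0975,.083])"
```

```text
t 5.5 q [-0.214  0.445 -0.342  0.783 -0.    -0.381] F [-1.7 -0.9  5.4] gap 0.0135
tcp [ 0.5375 -0.0425  0.0837] case [-0.0006 -0.059   0.0837]
axes in case frame (cols x,y,z)
 [[ 1.     0.     0.006]
 [-0.006 -0.     1.   ]
 [ 0.    -1.    -0.   ]]
yaw of tool z in case deg 89.67093454908844
shift tool cm [-0.03  0.07 15.65]
```

Emit:
jog_arm:
  grip: [1,1,1,1,1,1,1,1,1,1,1,1]
  travel:
    - [0,0,0.7]
    - [-0.01,0,1.4]
    - [-0.01,0,1.6]
    - [-0.01,0,1.6]
    - [-0.01,0,1.6]
    - [-0.01,0,1.6]
    - [-0.01,0,1.6]
    - [-0.01,0,1.6]
    - [-0.01,0,1.6]
    - [-0.01,0,1]
    - [0,0,0.7]
    - [0,0,0]
  roll: [0,0,0,0,0,0,0,0,0,0,0,0]

```text
time: 6.7
tcp_pos: [0.5116, 0.1064, 0.0837]
orientation: [-0.704, -0.059, 0.059, 0.705]
force: [-1.3, 0.7, 6.6]
finger_gap: 0.0133
```

```bash
python3 -c "
from h import *
rep([0,.0975,.083])"
```

```text
t 6.7 q [ 0.065  0.418 -0.388  0.764  0.001 -0.103] F [-1.3  0.7  6.6] gap 0.0133
tcp [0.5116 0.1064 0.0837] case [-0.0005  0.0921  0.0837]
axes in case frame (cols x,y,z)
 [[ 1.     0.001  0.005]
 [-0.005  0.     1.   ]
 [ 0.001 -1.     0.   ]]
yaw of tool z in case deg 89.73264779634229
shift tool cm [0.05 0.07 0.54]
```

Now creep to the stop.

Emit:
jog_arm:
  grip: [1,1,1,1]
  travel:
    - [0,0,0.3]
    - [0,0,0.3]
    - [0,0,0.3]
    - [0,0,0]
  roll: [0,0,0,0]

```text
time: 7.1
tcp_pos: [0.5108, 0.1116, 0.0838]
orientation: [0.707, 0.059, -0.058, -0.703]
force: [0.7, -14.8, 6.6]
finger_gap: 0.0132
```

```bash
python3 -c "
from h import *
rep()"
```

```text
t 7.1 q [ 0.079  0.419 -0.387  0.765 -0.006 -0.086] F [  0.7 -14.8   6.6] gap 0.0132
tcp [0.5108 0.1116 0.0838] case [-0.0005  0.0974  0.0838]
axes in case frame (cols x,y,z)
 [[ 1.     0.     0.007]
 [-0.007 -0.006  1.   ]
 [ 0.    -1.    -0.006]]
yaw of tool z in case deg 89.58601081173879
```

Emit:
jog_arm:
  grip: [1,0.4,0.4,0.4,0.4,0.4,0.4,0.4,0.4,0.4,0.4,0.4,0.4,0.4,0.4]
  travel:
    - [0,0,-0.3]
    - [0,0,0]
    - [0,0,0]
    - [0,0,0]
    - [0,-1,0]
    - [0,-2.5,0]
    - [0,-3,0]
    - [0,-3,-1]
    - [0,0,-3]
    - [0,0,-3]
    - [0,0,-3]
    - [0,0,-3]
    - [0,0,-3]
    - [0,0,-2]
    - [0,0,0]
  roll: [0,0,0,0,0,0,0,-8,-8.5,-8.5,-8.5,-8.5,-8.5,-8.5,0]

```text
time: 8.6
tcp_pos: [0.6145, -0.031, 0.1786]
orientation: [0.584, 0.399, -0.399, -0.583]
force: [-0.8, 0.4, -0.1]
finger_gap: 0.0516
```

```bash
python3 - <<'E'
from h import *
from station import vision
import cv2
rep([0,-.08,.2])
a=vision.get_image("top")["color"][135:242,255:445,::-1]; b=vision.get_image("scene")["color"][150:290,170:400,::-1]
cv2.imwrite("pics/top1.png",cv2.resize(a,None,fx=4.2,fy=4.2,interpolation=cv2.INTER_CUBIC))
cv2.imwrite("pics/scene1.png",cv2.resize(b,None,fx=3.4,fy=3.4,interpolation=cv2.INTER_CUBIC))
E
```

```text
t 8.6 q [-0.169  0.492  0.011  1.089 -0.    -1.368] F [-0.8  0.4 -0.1] gap 0.0516
tcp [ 0.6145 -0.031   0.1786] case [ 0.0773 -0.0608  0.1786]
axes in case frame (cols x,y,z)
 [[ 0.518  0.001 -0.855]
 [ 0.855 -0.001  0.518]
 [ 0.    -1.    -0.001]]
yaw of tool z in case deg 148.8089801128526
shift tool cm [-5.64 -2.15  5.61]
```

View pics/top1.png

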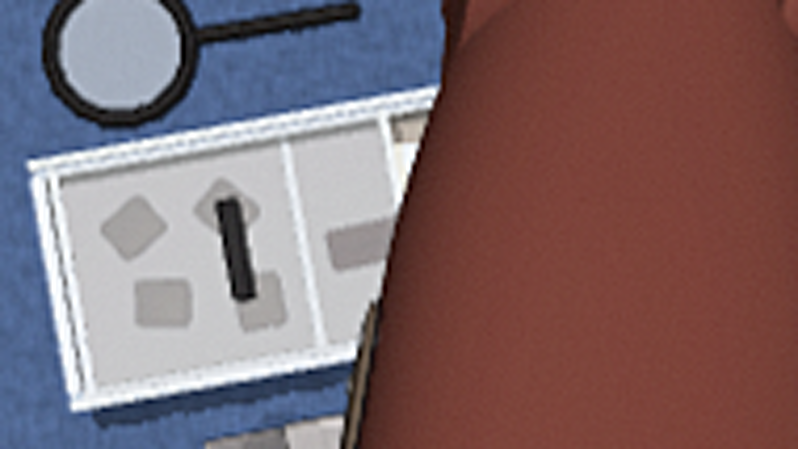

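View pics/scene1.png

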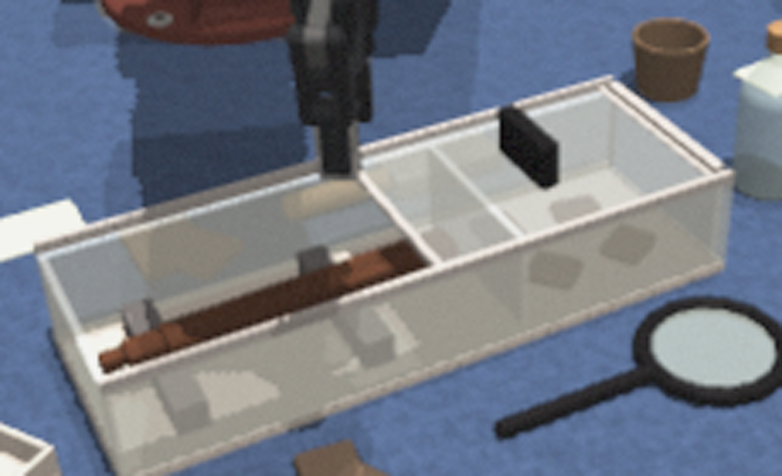

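```bash
python3 - <<'E'
from h import *
cr=lambda p:(np.array(p)+.5)/4.2-.5+[255,135]
sc=lambda p:(np.array(p)+.5)/3.4-.5+[170,150]
for p in [(327,236),(333,272),(329,253),(385,222),(385,262)]: print("top",p,case(back('top',cr(p),.038)).round(4))
for n,p,z in [("tip",(103,363),.032),("stepfar",(170,328),.038),("stepnear",(183,350),.038),("far@hood",(400,241),.038),("near@hood",(428,267),.038)]: print(n,case(back('scene',sc(p),z)).round(4))
rep([-.004,-.083,.2])
E
```

```text
top (327, 236) [0.0019 0.0419 0.038 ]
top (333, 272) [-0.0206  0.0423  0.038 ]
top (329, 253) [-0.0087  0.0426  0.038 ]
top (385, 222) [0.0039 0.0053 0.038 ]
top (385, 262) [-0.0203  0.0098  0.038 ]
tip [ 0.0018 -0.195   0.032 ]
stepfar [-0.0026 -0.1516  0.038 ]
stepnear [ 0.0212 -0.1513  0.038 ]
far@hood [-0.015   0.0094  0.038 ]
near@hood [0.0198 0.0126 0.038 ]
t 8.7 q [-0.167  0.49   0.007  1.089  0.    -1.36 ] F [0.3 0.8 1. ] gap 0.0511
tcp [ 0.6124 -0.0293  0.1784] case [ 0.0755 -0.0589  0.1784]
axes in case frame (cols x,y,z)
 [[ 0.523 -0.    -0.853]
 [ 0.853  0.     0.523]
 [ 0.    -1.     0.001]]
yaw of tool z in case deg 148.49418171730062
shift tool cm [-6.21 -2.16  5.52]
```

Emit:
jog_arm:
  grip: [0.4,0.4,0.4,0.4,0.4]
  travel:
    - [-2,-0.5,2]
    - [-2,0,2]
    - [-2,0,2]
    - [0,0,0]
    - [0,0,0]
  roll: [0,0,-8.5,-8.5,-8.5]

```text
time: 9.2
tcp_pos: [0.5334, -0.0628, 0.1841]
orientation: [0.481, 0.518, -0.518, -0.481]
force: [-0.1, 0.8, -0.3]
finger_gap: 0.0511
```

Emit:
jog_arm:
  grip: [0.4,0.4]
  travel:
    - [0,0,0]
    - [0,0,0]
  roll: [-8,0]

```text
time: 9.4
tcp_pos: [0.5341, -0.0626, 0.1838]
orientation: [0.445, 0.55, -0.55, -0.445]
force: [0.1, 0.2, 0.5]
finger_gap: 0.0512
```

```bash
python3 -c "
from h import *
rep([-.0035,-.080,.014])"
```

```text
t 9.4 q [-0.253  0.346 -0.204  1.021  0.    -2.034] F [0.1 0.2 0.5] gap 0.0512
tcp [ 0.5341 -0.0626  0.1838] case [-0.0073 -0.0782  0.1838]
axes in case frame (cols x,y,z)
 [[-0.038  0.    -0.999]
 [ 0.999  0.    -0.038]
 [ 0.    -1.    -0.   ]]
yaw of tool z in case deg -177.8065277086115
shift tool cm [-0.2  16.98 -0.38]
```

Emit:
jog_arm:
  newtons: 20
  grip: [0.4,0.4,0.4,0.4,0.4,0.4,0.4,0.4,0.4,0.4]
  travel:
    - [-0.2,1,-0.4]
    - [0,2,0]
    - [0,3,0]
    - [0,3,0]
    - [0,3,0]
    - [0,2,0]
    - [0,1.3,0]
    - [0,1,0]
    - [0,0.6,0]
    - [0,0,0]
  roll: [0,0,0,0,0,0,0,0,0,0]

```text
time: 10.4
tcp_pos: [0.5391, -0.0644, 0.014]
orientation: [-0.445, -0.549, 0.55, 0.445]
force: [-0.6, 0.2, -0.9]
finger_gap: 0.0512
```

```bash
python3 - <<'E'
from h import *
from station import vision
import cv2
rep([-.0035,-.08,.014])
b=vision.get_image("scene")["color"][150:290,170:400,::-1]
cv2.imwrite("pics/scene2.png",cv2.resize(b,None,fx=3.4,fy=3.4,interpolation=cv2.INTER_CUBIC))
E
```

```text
t 10.4 q [-0.254  0.543 -0.4    0.628 -0.    -2.034] F [-0.6  0.2 -0.9] gap 0.0512
tcp [ 0.5391 -0.0644  0.014 ] case [-0.0027 -0.0809  0.014 ]
axes in case frame (cols x,y,z)
 [[-0.037 -0.    -0.999]
 [ 0.999  0.    -0.037]
 [ 0.    -1.     0.   ]]
yaw of tool z in case deg -177.88482140608298
shift tool cm [0.09 0.   0.07]
```

View pics/scene2.png

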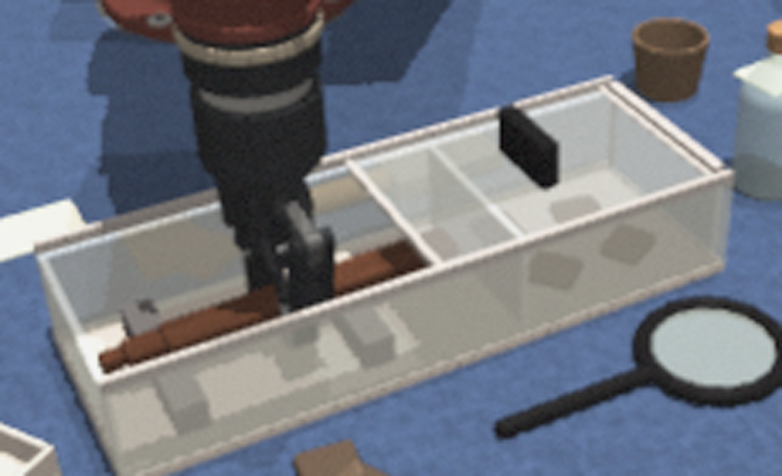

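Fingers (crop ~(290,270)) straddle the batten between the foam blocks. Close gently and lift a little.

Emit:
jog_arm:
  newtons: 25
  grip: [1,1,1,1,1,1,1,1,1,1]
  travel:
    - [0,0,0]
    - [0,0,0]
    - [0,0,0]
    - [0,0,0]
    - [0,-0.3,0]
    - [0,-0.6,0]
    - [0,-0.7,0]
    - [0,-0.5,0]
    - [0,0,0]
    - [0,0,0]
  roll: [0,0,0,0,0,0,0,0,0,0]

```text
time: 11.45
tcp_pos: [0.5393, -0.0645, 0.0355]
orientation: [0.445, 0.55, -0.55, -0.445]
force: [0.1, -0.7, -1.2]
finger_gap: 0.0255
```

```bash
python3 - <<'E'
from h import *
rep()
E
```

```text
t 11.45 q [-0.254  0.513 -0.382  0.676  0.    -2.034] F [ 0.1 -0.7 -1.2] gap 0.0255
tcp [ 0.5393 -0.0645  0.0355] case [-0.0026 -0.081   0.0355]
axes in case frame (cols x,y,z)
 [[-0.038  0.    -0.999]
 [ 0.999 -0.    -0.038]
 [-0.    -1.    -0.   ]]
yaw of tool z in case deg -177.84370201402393
```

Emit:
jog_arm:
  grip: [1,1,1,1,1,1,1,1]
  travel:
    - [0,-0.4,0]
    - [0,-0.4,0]
    - [0,-0.4,0]
    - [0,-0.4,0]
    - [0,-0.4,0]
    - [0,-0.3,0]
    - [0,-0.3,0]
    - [0,0,0]
  roll: [0,0,0,0,0,0,0,0]

```text
time: 12.25
tcp_pos: [0.5393, -0.0645, 0.0616]
orientation: [0.445, 0.55, -0.55, -0.445]
force: [-0.5, 1.1, -3.2]
finger_gap: 0.0254
```

```bash
python3 - <<'E'
from h import *
from station import vision
import cv2
rep()
b=vision.get_image("scene")["color"][150:290,170:400,::-1]
cv2.imwrite("pics/scene3.png",cv2.resize(b,None,fx=3.4,fy=3.4,interpolation=cv2.INTER_CUBIC))
E
```

```text
t 12.25 q [-0.254  0.479 -0.356  0.736 -0.    -2.034] F [-0.5  1.1 -3.2] gap 0.0254
tcp [ 0.5393 -0.0645  0.0616] case [-0.0026 -0.0809  0.0616]
axes in case frame (cols x,y,z)
 [[-0.038  0.    -0.999]
 [ 0.999 -0.    -0.038]
 [-0.    -1.    -0.   ]]
yaw of tool z in case deg -177.83464134658118
```

View pics/scene3.png

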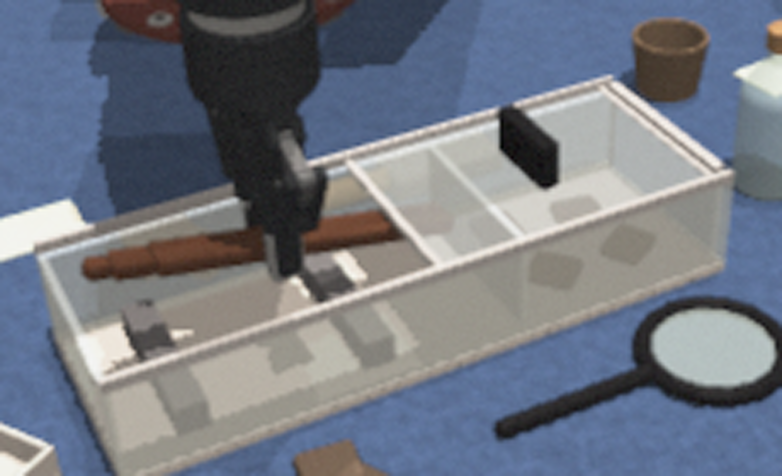

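Tip at crop (92,268) is up and well above the end wall; the butt is under the hood. Drawing out along the slant.

Emit:
jog_arm:
  grip: [1,1,1,1,1,1,1,1,1]
  travel:
    - [-0.4,-0.1,0]
    - [-0.8,-0.16,0]
    - [-0.9,-0.18,0]
    - [-0.9,-0.18,0]
    - [-0.9,-0.18,0]
    - [-0.9,-0.18,0]
    - [-0.9,-0.18,0]
    - [-0.7,-0.14,0]
    - [0,0,0]
  roll: [0,0,0,0,0,0,0,0,0]

```text
time: 13.2
tcp_pos: [0.5531, -0.1282, 0.0746]
orientation: [0.445, 0.549, -0.549, -0.445]
force: [0.3, 0.4, -1.9]
finger_gap: 0.0253
```

```bash
python3 - <<'E'
from h import *
from station import vision
import cv2
rep()
b=vision.get_image("scene")["color"][150:290,170:400,::-1]
cv2.imwrite("pics/scene4.png",cv2.resize(b,None,fx=3.4,fy=3.4,interpolation=cv2.INTER_CUBIC))
E
```

```text
t 13.2 q [-0.356  0.502 -0.273  0.795 -0.    -2.136] F [ 0.3  0.4 -1.9] gap 0.0253
tcp [ 0.5531 -0.1282  0.0746] case [ 1.000e-04 -1.461e-01  7.460e-02]
axes in case frame (cols x,y,z)
 [[-0.037  0.001 -0.999]
 [ 0.999 -0.001 -0.037]
 [-0.001 -1.    -0.001]]
yaw of tool z in case deg -177.90042014892583
```

View pics/scene4.png

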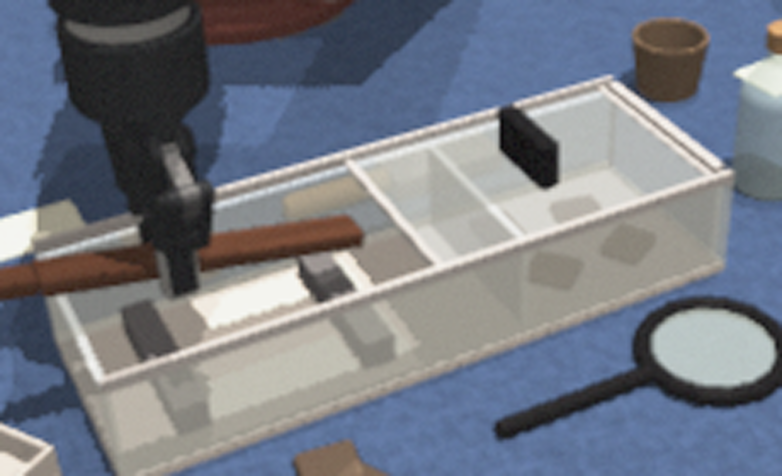

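Butt end at crop (362,238) is clear of the hood edge. Lifting, then turning a quarter turn to level the batten gently across the two rails.

Emit:
jog_arm:
  grip: [1,1,1,1,1,1,1,1,1,1,1,1,1,1,1,1,1,1,1,1]
  travel:
    - [0,-0.5,0]
    - [0,-1,0]
    - [0,-2,0]
    - [0,-2.5,0]
    - [0,-2.5,0]
    - [0,-1.5,0]
    - [1.5,0,0]
    - [2,0,0]
    - [1,0,0]
    - [0,0,0]
    - [0,0,0]
    - [0,0,0]
    - [0,0,0]
    - [0,0,0]
    - [0,0,0]
    - [0,0,0]
    - [0,0,0]
    - [0,0,0]
    - [0,0,0]
    - [0,0,0]
  roll: [0,0,0,0,0,0,0,0,0,4,8,8.5,8.5,8.5,8.5,8.5,8.5,8.5,8.5,8.5]

```text
time: 15.25
tcp_pos: [0.5427, -0.0823, 0.1738]
orientation: [-0.702, -0.081, 0.082, 0.703]
force: [0.5, -0.1, -1.5]
finger_gap: 0.0256
```

Emit:
jog_arm:
  grip: [1,1,1]
  travel:
    - [0,0,0]
    - [0,0,0]
    - [0,0,0]
  roll: [3,0,0]

```text
time: 15.55
tcp_pos: [0.5429, -0.0826, 0.174]
orientation: [-0.704, -0.065, 0.066, 0.704]
force: [0.4, 0.2, -1.2]
finger_gap: 0.0256
```

```bash
python3 - <<'E'
from h import *
from station import vision
import cv2
rep([0,-.1,.08])
b=vision.get_image("scene")["color"][100:300,140:420,::-1]
cv2.imwrite("pics/scene5.png",cv2.resize(b,None,fx=2.8,fy=2.8,interpolation=cv2.INTER_CUBIC))
E
```

```text
t 15.55 q [-0.284  0.375 -0.188  1.009 -0.    -0.47 ] F [ 0.4  0.2 -1.2] gap 0.0256
tcp [ 0.5429 -0.0826  0.174 ] case [-0.0022 -0.0994  0.174 ]
axes in case frame (cols x,y,z)
 [[ 1.    -0.001 -0.014]
 [ 0.014  0.     1.   ]
 [-0.001 -1.     0.   ]]
yaw of tool z in case deg 90.79207032703242
shift tool cm [ 0.22  9.4  -0.06]
```

View pics/scene5.png

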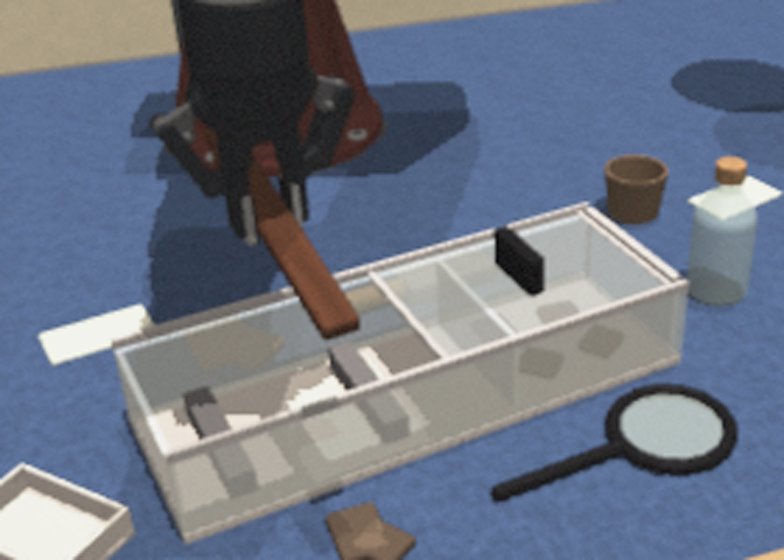

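Emit:
jog_arm:
  grip: [1,1,1,1,1,1,1,1,1,1,1]
  travel:
    - [0.2,1,0]
    - [0,2,0]
    - [0,2,0]
    - [0,2,0]
    - [0,1,0]
    - [0,0.5,0]
    - [0,0.4,0]
    - [0,0.4,0]
    - [0,0.4,0]
    - [0,0.3,0]
    - [0,0,0]
  roll: [0,0,0,0,0,0,0,0,0,0,0]

```text
time: 16.7
tcp_pos: [0.5453, -0.0828, 0.0743]
orientation: [0.704, 0.065, -0.065, -0.704]
force: [-1.1, -1.1, 1.5]
finger_gap: 0.0256
```

```bash
python3 - <<'E'
from h import *
from station import read_state
rep([0,-.1,.068]); print(read_state()["moment"].round(3))
E
```

```text
t 16.7 q [-0.283  0.476 -0.318  0.776 -0.    -0.467] F [-1.1 -1.1  1.5] gap 0.0256
tcp [ 0.5453 -0.0828  0.0743] case [ 0.0002 -0.1     0.0743]
axes in case frame (cols x,y,z)
 [[ 1.     0.    -0.011]
 [ 0.011 -0.     1.   ]
 [ 0.    -1.    -0.   ]]
yaw of tool z in case deg 90.65418790681235
shift tool cm [-0.02  0.63  0.  ]
[-0.093  0.043 -0.036]
```

Emit:
jog_arm:
  grip: [1,1,1,1]
  travel:
    - [0,0.2,0]
    - [0,0.2,0]
    - [0,0.1,0]
    - [0,0,0]
  roll: [0,0,0,0]

```text
time: 17.1
tcp_pos: [0.5451, -0.0828, 0.0695]
orientation: [0.704, 0.065, -0.065, -0.704]
force: [-4.0, -0.8, 5.5]
finger_gap: 0.0254
```

Emit:
jog_arm:
  grip: [1,1]
  travel:
    - [0,0.1,0]
    - [0,0,0]
  roll: [0,0]

```text
time: 17.3
tcp_pos: [0.5451, -0.0828, 0.0694]
orientation: [0.704, 0.065, -0.065, -0.704]
force: [-6.4, 1.1, 15.9]
finger_gap: 0.0253
```

Emit:
jog_arm:
  grip: [1,1]
  travel:
    - [0,0.1,0]
    - [0,0,0]
  roll: [0,0]

```text
time: 17.5
tcp_pos: [0.5452, -0.0828, 0.0692]
orientation: [0.704, 0.065, -0.065, -0.704]
force: [-10.2, 1.5, 27.5]
finger_gap: 0.0253
```

Flat on both rails. Firm the grip and lift.

Emit:
jog_arm:
  newtons: 60
  grip: [1,1,1,1,1,1,1,1,1,1,1,1,1,1,1,1,1]
  travel:
    - [0,-0.2,0]
    - [0,0,0]
    - [0,0,0]
    - [0,-0.3,0]
    - [0,-0.7,0]
    - [0,-1.3,0]
    - [0,-2,0]
    - [0,-2.2,0]
    - [0,-2.2,0]
    - [0,-2.2,0]
    - [0,-2.2,0]
    - [0,-1.5,0]
    - [0,-0.8,0]
    - [0,-0.4,0]
    - [0,0,0]
    - [0,0,0]
    - [0,0,0]
  roll: [0,0,0,0,0,0,0,0,0,0,0,0,0,0,0,0,0]

```text
time: 19.2
tcp_pos: [0.5447, -0.0826, 0.2265]
orientation: [-0.704, -0.064, 0.065, 0.704]
force: [0.0, 0.1, -1.6]
finger_gap: 0.0248
```

```bash
python3 - <<'E'
from h import *
from station import vision
import cv2
rep()
b=vision.get_image("scene")["color"][60:300,120:440,::-1]
cv2.imwrite("pics/scene6.png",cv2.resize(b,None,fx=2.5,fy=2.5,interpolation=cv2.INTER_CUBIC))
E
```

```text
t 19.2 q [-0.283  0.344 -0.091  1.138  0.    -0.467] F [ 0.   0.1 -1.6] gap 0.0248
tcp [ 0.5447 -0.0826  0.2265] case [-0.0004 -0.0997  0.2265]
axes in case frame (cols x,y,z)
 [[ 1.    -0.001 -0.011]
 [ 0.011  0.001  1.   ]
 [-0.001 -1.     0.001]]
yaw of tool z in case deg 90.6537235109915
```

View pics/scene6.png

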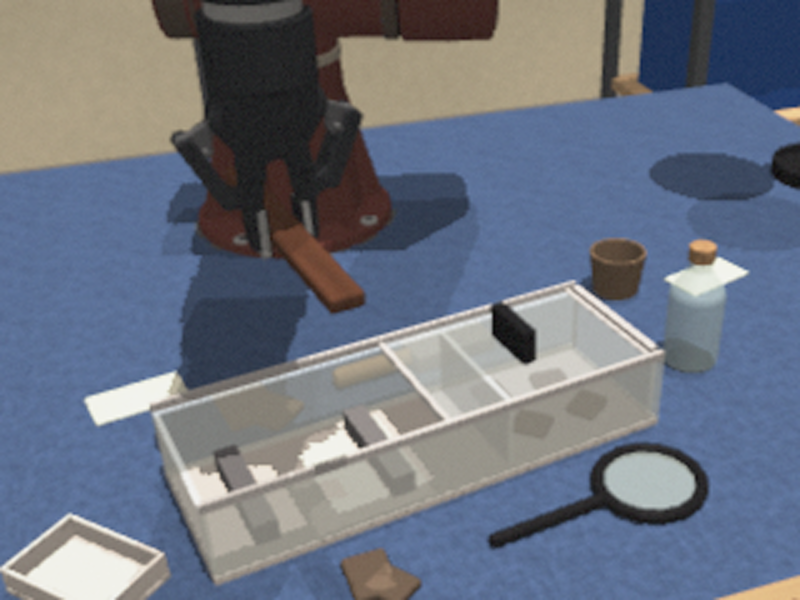

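Batten held, clear of everything; butt end face centre about crop (348,301). Numerical level check from the projection.

```bash
python3 - <<'E'
from h import *
sc=lambda p:(np.array(p)+.5)/2.5-.5+[120,60]
print("seen butt face",sc((348,301)).round(1))
t=np.array([-.0004,-.0997,.2265+.0175])
for d in (-6,-3,0,3,6):
    a=np.radians(d); print("butt pitch",d,proj('scene',w(t+.123*np.array([np.cos(a),.011,np.sin(a)]))).round(1))
# top edge of near side: along-batten rise from two corners on same edge
h=proj('scene',w([0,.0975,.111])); print("handle top pred",h.round(1),"seen",sc((514,322)).round(1))
rep()
E
```

```text
seen butt face [258.9 180.1]
butt pitch -6 [[259.1 186.3]]
butt pitch -3 [[258.9 183. ]]
butt pitch 0 [[258.6 179.6]]
butt pitch 3 [[258.3 176.1]]
butt pitch 6 [[257.8 172.5]]
handle top pred [[324.7 185.6]] seen [325.3 188.5]
t 19.25 q [-0.283  0.344 -0.09   1.138 -0.    -0.467] F [ 0.5  0.2 -1.2] gap 0.0246
tcp [ 0.5448 -0.0826  0.2266] case [-0.0003 -0.0997  0.2266]
axes in case frame (cols x,y,z)
 [[ 1.    -0.001 -0.011]
 [ 0.011  0.001  1.   ]
 [-0.001 -1.     0.001]]
yaw of tool z in case deg 90.65559302091357
```

Level within about 1°, still, cover open.

```bash
python3 -c "
from station import finish_job,read_state
print(finish_job()); s=read_state(); print(s['time'],s['finger_gap'],s['tcp_pos'])"
```

```text
the job is handed in; nothing more can be done
None
the job is handed in; nothing more can be done
```

The batten is out of the case and held still and level above it, and the cover is fully open. I handed the job in at about 19.3 s of the 48 s.

- **Cover:** I slid it by its handle until it met the stop with about 15 N. The handle ended at case y ≈ +97 mm and was still there in the last picture.
- **Batten:** I gripped it lightly between the foam blocks and lifted it against the hood edge, which swung the tip up. I then drew it out slantwise and lifted it clear. The tool can only turn about its own axis, so I levelled the batten by pressing it onto the two rails with up to about 27 N. I then gripped at 60 N and lifted it.

**Last checks:**
- The finger opening is 25 mm on the 26 mm wide bar, and the load is about 1.2–1.6 N.
- The underside is at about z = 0.238 m, roughly 16 cm above the case top.
- The butt's position in the image fits level to within about 1°. The batten now lies across the case, tip towards the robot.
- The things visible in the last picture look unmoved: tray, magnifier, bottle, cup and one sherd. The brush and the other sherd showed only through the clear case walls. I compared these by eye and did not measure them.
- **Small disagreement:** the handle top showed about 3 px lower than predicted. I put that down to reading the blurred image, because the stop force and gripper position agreed that the cover was fully open.

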